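Load a lens under the sprung mask flap of a lens test station

ROBOT

A 6-joint arm with a two-finger parallel gripper is mounted at the origin on a cart in front of the work surface, level with it; the furniture and walls round the work are solid. World frame = base frame: x ahead of the robot, y to its left, z up, the work surface at z = 0. Lengths are in m, angles in rad, forces in N, time in s.
With the tool pointing down it reaches from about 0.3 to 0.875 m from the base axis. Payload 6.4 kg.
Tool frame: the origin (TCP) lies at the very end of the fingers, on their centre line; the grasp point (between the pads) lies 19 mm behind it; x points along the fingers, y is the direction in which the jaws open and shut, and the axes are right-handed (so a half turn about x gives the same grasp; the last joint's range is limited). The gripper opens to 88 mm and grips with 3 to 60 N. Pads are 18 mm wide; open, the fingers measure 123 mm over their backs; the gripper's body (75 mm by 187 mm) begins 45 mm behind the grasp point.
Start: joints at [-1.406, 0.181, 1.607, -0, 1.354, -0.206], TCP at [0.208, -0.536, 0.239] pointing down, gripper open.
Joint ranges: [-2.99, 2.99], [-0.89, 2.07], [0.3, 2.58], [-1.14, 4.28], [0, 2.63], [-3.12, 3.12]. Speed limits (rad/s): [2.57, 2.57, 3.01, 3.14, 3.14, 3.14].

INTERFACE

Orientations are given as a rotation vector (axis times angle).
In Python, from station import * gives the robot as it stands.
- The arm moves only by the tool play_rows, never from a script. Its argument "rows" is one flat list of numbers, 7 for each row, row after row: the turn, a rotation vector about the tool's x, y, z in degrees, then the shift along the tool's x, y, z in m, then the finger opening in m, from 0 to 0.0881. In form: [wx, wy, wz, x, y, z, gripper, wx, wy, wz, x, y, z, gripper, ...]. A call has 1 to 8 rows; each row shifts and turns the commanded pose from where the row before left it, along the tool's axes as they then stand; what a row does not reach is not made up. A row lasts 1/12 s, in which the tool goes at most 41.7 mm and 7.16 degrees, less where a joint would pass 70% of its speed; a pose out of reach is approached as far as the arm can. A call with a gripper value outside its range is refused whole. The fingers move at their own pace and stop on an object; "newtons" is the grip in N (left out, the last holds). Time passes only in rows, so rows that do not move let the fingers close. It gives the time, the measured TCP pose, the force and the opening at its end, in the units of the state.
- observe(): the state, without advancing time (a new reading comes with each control period).
- grab_frame(name): name is "scene" or "top" or "wrist"; returns (picture, depth): 420x560x3 uint8, red, green, blue; 420x560 float32, m along the optical axis (not along the pixel's ray), 0 where there is no reading.
- camera_params(name): a dict with "intrinsics" (3x3 intrinsics, pixels), "pose" (4x4, takes a point from camera to world coordinates). Camera axes: x right, y down, z forward; pixel columns grow to the right and rows downward; lengths in m; the calibration is good to about 2 mm. A picture is of the moment at which its call begins: read the wrist's pose just before it. camera_params takes no time and is no camera call; for the wrist camera it gives the pose at the moment of the call.
- hand_in(): hands the job in, once; it reports no verdict.
The state is a dict: "time": time; "q": joint angles; "joint_vel": joint speeds; "effort": joint torques, N m; "tcp_pos": TCP position; "eef_rot": TCP orientation; "wrist_force": force on the tool from outside, world axes, zero at the start; "torque": the same for the moment, N m; "finger_gap": opening from 0.0 (shut) to 1.0 (fully open).
Only numpy, scipy, OpenCV 4.12 (cv2) and the standard library are available. Lean on these libraries where they do the work, as an engineer would, in place of code of your own. Each camera call takes 0.05 s, during which the arm holds its last target.

TASK

Load the lens into the test station: with one fingertip press the long bar beside the loading tray down so that the spring-closed mask flap swings up, and while it is held up push the ringed lens along the tray with the other fingertip, under the flap and fully home against the two steel pins. Then back off and let the bar up, so that the flap closes on the lens ring and keeps it there, with the robot clear of everything. Only push: do not grip or lift the lens, and leave the tweezers, blower, dropper bottle and vial alone.

Things in the scene. Friction and masses are not known exactly. Their poses are not given: they have to be found in the camera images.
- lens_station: Lens test station fixed to the table, turned and shifted: grey base plate 200 x 88 x 8 mm, loading tray at its near end, black detector housing 34 mm high at its far end (x = 32 to 84 mm). Origin on the table surface below the lens seat. +x runs along the tray, the way the lens is pushed in; +y points to the press-bar side; z up. All station coordinates below are in this frame.
- seat (a point): Point on the tray's bed (station 0, 0, 8 mm) under the lens centre when the lens is home. Axes as the station's. Two steel pins 6 mm thick at station x = 23, y = +19 and -19 mm, tops at z = 18 mm, stop the lens there.
- tray (a point): Middle of the tray's bed surface before the flap (station -73, 0, 8 mm). Axes as the station's. The bed begins at station x = -127 mm; two guides with inner faces at y = +28 and -28 mm and tops at z = 14 mm keep the lens in line from x = -119 to +27 mm.
- hinge (a point): Point on the axis (station 0, 40, 15 mm) of the shaft that carries flap and bar together, parallel to station x. Its bearings reach z = 22 mm, at station x = -117, -40 and +30 mm. A spring turns the shaft to shut the flap; holding it open takes about 4 to 12 N on the bar.
- mask_flap (a joint): Flap angle, rad: 0 = shut and empty, 0.15 = resting level on the lens ring, 0.70 = hard stop. Dark steel plate 38 x 60 x 3 mm with a 28 mm round window, over station x = -19 to +19, y = +34 to -26 mm. Empty, it slopes down from the shaft and bars the lens. Pressing the bar opens it; from 0.3 the lens passes freely. Its free edge stands about 46 mm above the table at 0.5, 57 mm at 0.7.
- press_bar (a point): Middle of the top face of the grooved bare-aluminium press bar, 26 mm wide, station x = -117 to +5 mm; moves with the bar. Up, it slopes: inner edge about z = 18, outer edge 31 mm (station y about 53 to 75). Pressed until its top lies level at z = 12 mm, y = 53 to 79 mm, the joint reads 0.5. A fingertip may slide along it in x while pressing.
- lens: Lens in a black ring, 54 mm across, 13 mm high, 60 g, loose, flat on the tray before the flap (centre at station x = -77 to -57 mm). Origin: centre of its underside. Home, its near edge (station x = -27 mm) stands 8 mm out from under the flap, so a fingertip can push it all the way.
- tweezers: Steel tweezers, 135 mm long, lying on the table; leave alone. Origin: centre of the underside.
- blower: Blue rubber dust blower, 49 mm across and 96 mm high, standing; leave alone. Origin: centre of the underside.
- dropper: Amber dropper bottle, 33 mm across and 102 mm high, standing; leave alone. Origin: centre of the underside.
- vial: Amber vial with black cap, 29 mm across and 42 mm high, standing; leave alone. Origin: centre of the underside.
Things that resemble listed ones, but are neither listed nor needed, are in the scene too. Leave any green, red or turquoise look-alike of the lens alone.

How it is judged:
On the way, in this order (a step that is already met when the one before it is completed fails the run):
1. the bar is pressed and the flap held open while the lens is still in front of it (value of joint mask_flap above 0.22 rad and x of lens in the frame of seat below -0.046 m), for 0.1 s.
2. the lens is home against the pins while the flap is still held up clear of it (value of joint mask_flap above 0.2 rad and distance between lens and seat below 0.004 m), for 0.1 s.
At the end, for the whole second after the job is handed in: the lens lies flat within 4 mm of its seat against the pins, at rest, and the flap has closed on it (flap joint between 0.10 and 0.20 rad) (distance between lens and seat below 0.004 m and angle between lens's own z axis and vertical below 0.06 rad and value of joint mask_flap between 0.1 and 0.2 rad and linear speed of lens below 0.01 m/s); the robot touches nothing.
It fails at once if the lens is lifted (z of lens in the frame of seat above 0.008 m).
It fails at once if the lens is tipped (angle between lens's own z axis and vertical above 0.25 rad).
It fails at once if the tweezers, blower, dropper bottle or vial are moved more than 15 mm (distance of any of tweezers, blower, dropper, vial from where it was at the start of the episode above 0.015 m).
It also fails if it takes over 38 s, if anything falls off the work surface, if the arm or the gripper's body presses on something with over 40 N, if the wrist force passes 120 N, or if a joint passes its speed limit or range.

## Working session

There is one attempt and no reset: what is moved stays moved. The work goes in short steps, Python scripts to look and compute and a tool call to move; the robot and the scene stay as the last step left them, time stands still between calls to the robot, and variables do not carry over. Pictures are saved under pics/ and viewed, and the job is handed in when it is done.

Besides the shell and the picture viewer there is one more tool, called after "Request:" by a JSON object that holds its "api" and its "payload", one argument or row to a line. play_rows: Moves the arm, as the interface text tells. Its arguments: {"type":"object","properties":{"rows":{"type":"array","items":{"type":"number"}},"newtons":{"type":"number"}},"required":["rows"]}

```bash
ls; mkdir -p pics; python3 - <<'E'
from station import *
import cv2
s=observe();print(s)
for n in("scene","top"):
    p,d=grab_frame(n);cv2.imwrite(f"pics/{n}0.png",p[:,:,::-1]);c=camera_params(n);print(n,c)
    import numpy as np;np.savez(f"pics/{n}0.npz",p=p,d=d,K=c["intrinsics"],T=c["pose"])
E
```

```text
pics
{'time': 0.0, 'q': array([-1.40626334e+00,  1.81551024e-01,  1.60798007e+00,  2.84370990e-05,
        1.35377685e+00, -2.06326662e-01]), 'joint_vel': array([-0.00243786,  0.00163056,  0.00019902,  0.00137785,  0.00023555,
        0.00073099]), 'effort': array([ 2.02647199e-03, -4.33853209e+01, -3.41854227e+01,  7.03893718e-02,
        3.84629262e-02, -1.39568756e-04]), 'tcp_pos': array([ 0.20831324, -0.53538333,  0.23781801]), 'eef_rot': array([ 2.01962697,  0.38059385, -2.01949628]), 'wrist_force': array([-0.0372308 ,  0.29869669, -0.35891042]), 'torque': array([-0.00752387, -0.01815943, -0.01832371]), 'finger_gap': 1.0014252841773925}
scene {'intrinsics': array([[539.14053275,   0.        , 282.76992812],
       [  0.        , 539.14053275, 205.21577964],
       [  0.        ,   0.        ,   1.        ]]), 'pose': array([[-0.98357235, -0.14439664,  0.10832843,  0.40404196],
       [-0.18049212,  0.79610307, -0.57761796,  0.50633331],
       [-0.00283451, -0.58768148, -0.80908742,  0.8359574 ],
       [ 0.        ,  0.        ,  0.        ,  1.        ]])}
top {'intrinsics': array([[522.02563645,   0.        , 276.3181588 ],
       [  0.        , 522.02563645, 211.59389084],
       [  0.        ,   0.        ,   1.        ]]), 'pose': array([[-0.01156324, -0.98623615,  0.16493801,  0.32925124],
       [-0.99980977,  0.01399455,  0.01358624, -0.03350029],
       [-0.01570748, -0.16474953, -0.98621036,  1.12446738],
       [ 0.        ,  0.        ,  0.        ,  1.        ]])}
```

View pics/scene0.png

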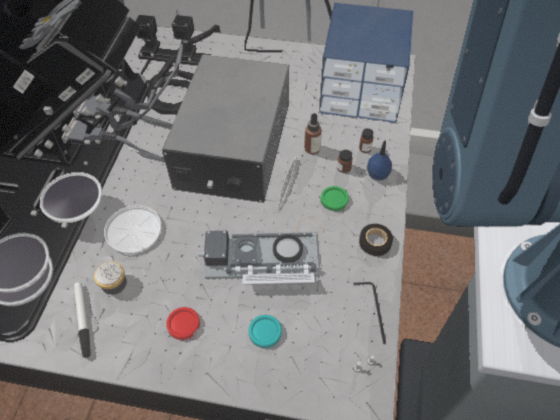

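View pics/top0.png

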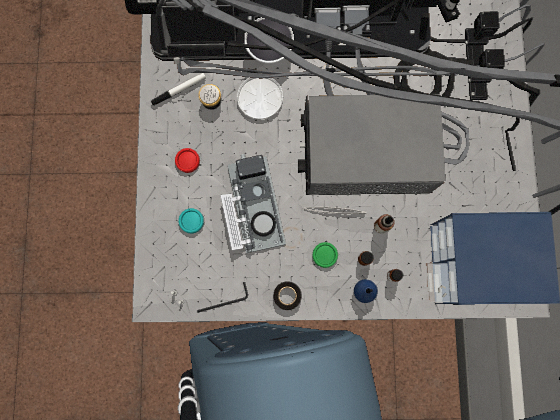

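```bash
python3 - <<'E'
import cv2
a=cv2.imread("pics/top0.png")[145:265,205:305];cv2.imwrite("pics/topc.png",cv2.resize(a,None,fx=5,fy=5,interpolation=cv2.INTER_CUBIC))
a=cv2.imread("pics/scene0.png")[220:300,195:330];cv2.imwrite("pics/scenec.png",cv2.resize(a,None,fx=5.9,fy=5.9,interpolation=cv2.INTER_CUBIC))
E
```

```text
(no output)
```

View pics/topc.png

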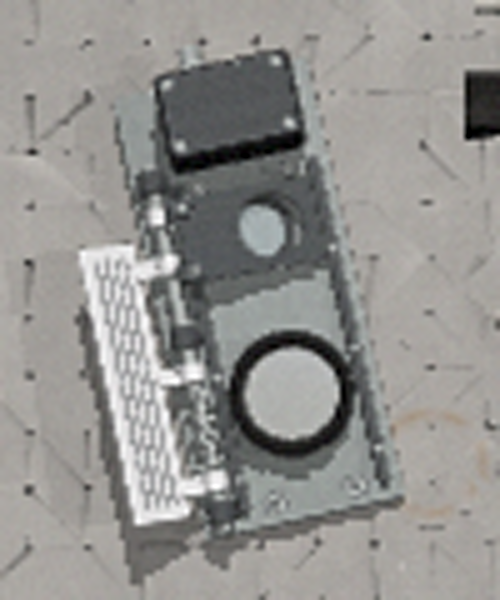

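View pics/scenec.png

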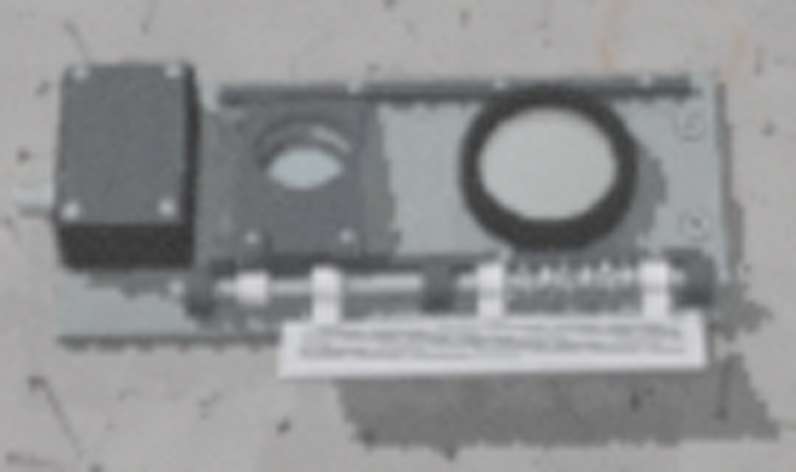

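```bash
cat > fit.py <<'E'
import numpy as np,cv2
from scipy.optimize import least_squares
C={n:np.load(f"pics/{n}0.npz") for n in("top","scene")}
def proj(n,P):
    T=np.linalg.inv(C[n]["T"]);p=T[:3,:3]@P+T[:3,3];q=C[n]["K"]@p;return q[:2]/q[2]
def px(n,c): return np.array(c)/5+[205,145] if n=="top" else np.array(c)/5.9+[195,220]
def ray(n,uv,z):
    T=C[n]["T"];d=T[:3,:3]@np.linalg.inv(C[n]["K"])@[*uv,1];o=T[:3,3];return o+d*(z-o[2])/d[2]
obs=[("top",(80,252),(5,75,31)),("top",(133,243),(5,53,18)),("top",(137,525),(-117,75,31)),("top",(187,513),(-117,53,18)),
("scene",(280,378),(5,75,31)),("scene",(285,322),(5,53,18)),("scene",(706,366),(-117,75,31)),("scene",(703,312),(-117,53,18))]
hs=[("top",(157,75),(84,1)),("top",(285,50),(84,-1)),("top",(303,138),(32,-1)),("top",(176,163),(32,1)),
("scene",(66,63),(84,-1)),("scene",(187,63),(32,-1)),("scene",(60,223),(84,1)),("scene",(192,222),(32,1))]
def w(p,P):
    c,s=np.cos(p[2]),np.sin(p[2]);x,y,z=np.array(P)/1000;return np.array([p[0]+c*x-s*y,p[1]+s*x+c*y,z])
def res(p,full=False):
    r=[proj(n,w(p,P))-px(n,c) for n,c,P in obs]
    r+=[proj(n,w(p,(x,p[3]*1000+s*p[4]*1000,34)))-px(n,c) for n,c,(x,s) in hs]
    return np.array(r) if full else np.ravel(r)
if __name__=="__main__":
    # initial
    s=least_squares(res,[.45,-.0,.2,0,.025],x_scale=[.01,.01,.1,.01,.01],loss='soft_l1');print(s.x,np.degrees(s.x[2]));print(res(s.x,True).round(1))
    np.save("st.npy",s.x[:3])
    p=s.x
    # lens center: ring top z=21
    for n,c in(("top",(293,393)),("scene",(549,167))):
        for z in(.018,.021):
            P=ray(n,px(n,c),z);d=P[:2]-p[:2];c_,s_=np.cos(p[2]),np.sin(p[2]);print(n,z,P,1000*np.array([c_*d[0]+s_*d[1],-s_*d[0]+c_*d[1]]))
E
python3 fit.py
```

```text
[5.58878548e-01 2.52762375e-02 1.90265195e-01 2.74216947e-04
 2.78258908e-02] 10.901392668272486
[[-0.2 -0.3]
 [-0.1  0.6]
 [-1.   0.9]
 [-0.2  1.7]
 [-0.1 -2.1]
 [ 0.  -0.4]
 [ 0.7 -0.7]
 [ 0.3  0.6]
 [-1.1 -4.7]
 [-1.5 -4.8]
 [-0.3  0.6]
 [-0.4  0.7]
 [-6.3 -0.5]
 [ 2.5 -0.8]
 [-7.9 -0.5]
 [ 0.  -0.7]]
top 0.018 [0.48861876 0.00928466 0.018     ] [-72.01620477  -2.41551477]
top 0.021 [0.48818666 0.00916865 0.021     ] [-72.462444    -2.44770745]
scene 0.018 [0.48731425 0.01354363 0.018     ] [-72.49172452   2.0133045 ]
scene 0.021 [0.48700883 0.01535102 0.021     ] [-72.44981594   3.84583975]
```

```bash
sed -i 's/for n,c,(x,s) in hs\]/for n,c,(x,s) in hs if x<50]/; s/,(84,/,(70,/' fit.py; sed -i 's/if x<50\]/if x<50]+[proj(n,w(p,(-72.4,0,21)))-px(n,c) for n,c in (("top",(293,393)),("scene",(549,167)))]/' fit.py; python3 fit.py; python3 - <<'E'
from fit import *
p=np.load("st.npy")
for n in("top","scene"):
    d=C[n]["d"]
    from fit import *
# depth check: bed / table heights via depth in both
    T=C[n]["T"];K=C[n]["K"]
    for P in [(-110,0,8),(-72,0,10),(-70,90,0),(55,0,34),(-56,64,24),(-140,0,0),(0,-60,0)]:
        u=proj(n,w(p,P)).round().astype(int);z=d[u[1],u[0]];X=T[:3,:3]@(np.linalg.inv(K)@[*u,1]*z)+T[:3,3];print(n,P,u,X.round(4))
E
```

```text
[ 0.55996369  0.026272    0.20259728 -0.00061599  0.02767835] 11.607969240124087
[[-0.6 -0.4]
 [-0.5  0.4]
 [-0.7  0.7]
 [ 0.1  1.4]
 [-0.3 -1.6]
 [-0.3 -0. ]
 [ 0.4 -1.1]
 [-0.1  0.3]
 [-0.7 -0.1]
 [-0.5  0.3]
 [ 1.5 -0.6]
 [-0.5 -0.6]
 [-1.2 -0.4]
 [-0.8 -1.9]]
top 0.018 [0.48861876 0.00928466 0.018     ] [-73.30382561  -2.28429131]
top 0.021 [0.48818666 0.00916865 0.021     ] [-73.7504279   -2.31097862]
scene 0.018 [0.48731425 0.01354363 0.018     ] [-73.724694    2.1500552]
scene 0.021 [0.48700883 0.01535102 0.021     ] [-73.66019019   3.9819343 ]
top (-110, 0, 8) [266 241] [0.4519 0.0047 0.0112]
top (-72, 0, 10) [263 224] [0.4876 0.0105 0.019 ]
top (-70, 90, 0) [222 232] [0.4736 0.1002 0.003 ]
top (55, 0, 34) [250 165] [0.6141 0.037  0.0338]
top (-56, 64, 24) [231 222] [0.4924 0.0788 0.0223]
top (-140, 0, 0) [269 255] [ 4.227e-01 -1.200e-03  3.000e-04]
top (0, -60, 0) [283 187] [ 0.5717 -0.0334  0.0012]
scene (-110, 0, 8) [308 250] [0.4526 0.0041 0.0071]
scene (-72, 0, 10) [287 250] [0.404  0.5063 0.836 ]
scene (-70, 90, 0) [287 298] [4.736e-01 1.004e-01 1.000e-04]
scene (55, 0, 34) [214 244] [0.6146 0.0376 0.0339]
scene (-56, 64, 24) [279 278] [0.4914 0.0785 0.0253]
scene (-140, 0, 0) [325 252] [ 0.4223 -0.0027 -0.0019]
scene (0, -60, 0) [248 226] [ 0.5716 -0.0334 -0.0026]
```

```bash
cat > h.py <<'E'
from station import *
import numpy as np
from scipy.spatial.transform import Rotation as R
p=np.load("st.npy")
def w(P):
    c,s=np.cos(p[2]),np.sin(p[2]);x,y,z=np.array(P)/1000;return np.array([p[0]+c*x-s*y,p[1]+s*x+c*y,z])
def st(P):
    d=P-np.array([p[0],p[1],0]);c,s=np.cos(p[2]),np.sin(p[2]);return 1000*np.array([c*d[0]+s*d[1],-s*d[0]+c*d[1],d[2]])
def goal(yaw,sgn=1):
    # tool x down, tool y = sgn*station y rotated by yaw (deg)
    a=p[2]+np.radians(yaw);y=sgn*np.array([-np.sin(a),np.cos(a),0]);x=np.array([0,0,-1.]);return R.from_matrix(np.c_[x,y,np.cross(x,y)])
def delta(P,yaw,sgn=1):
    o=observe();A=R.from_rotvec(o["eef_rot"]);G=goal(yaw,sgn)
    print("t",o["time"],"st",st(o["tcp_pos"]).round(1),"F",o["wrist_force"].round(1),"gap",o["finger_gap"]*88.1)
    print("turn deg",np.degrees((A.inv()*G).as_rotvec()).round(2))
    v=w(P)-o["tcp_pos"];print("shift now axes",A.inv().apply(v).round(4),"shift goal axes",G.inv().apply(v).round(4))
E
python3 - <<'E'
from h import *
o=observe();print(R.from_rotvec(o["eef_rot"]).as_matrix().round(3))
for s in(1,-1):
  delta((-90,33,240),0,s)
import cv2
q,d=grab_frame("wrist");cv2.imwrite("pics/w0.png",q[:,:,::-1]);print(camera_params("wrist"))
E
```

```text
[[-0.     0.362 -0.932]
 [ 0.002 -0.932 -0.362]
 [-1.    -0.001 -0.   ]]
t 0.1 st [-457.5 -479.5  237.9] F [-0.1 -0.2  0. ] gap 88.01750195135558
turn deg [-1.7036e+02 -1.3000e-01 -2.0000e-02]
shift now axes [-0.0013 -0.4437 -0.4481] shift goal axes [-0.0021  0.5125  0.3675]
t 0.1 st [-457.5 -479.5  237.9] F [-0.1 -0.2  0. ] gap 88.01750195135558
turn deg [ 9.64 -0.01  0.09]
shift now axes [-0.0013 -0.4437 -0.4481] shift goal axes [-0.0021 -0.5125 -0.3675]
{'intrinsics': array([[335.350787  ,   0.        , 282.42961983],
       [  0.        , 335.350787  , 211.41934343],
       [  0.        ,   0.        ,   1.        ]]), 'pose': array([[ 0.36209625, -0.90069741, -0.24006348,  0.26936667],
       [-0.93213831, -0.35046587, -0.09105957, -0.51125678],
       [-0.00211694,  0.2567447 , -0.96647694,  0.38363591],
       [ 0.        ,  0.        ,  0.        ,  1.        ]])}
```

View pics/w0.png

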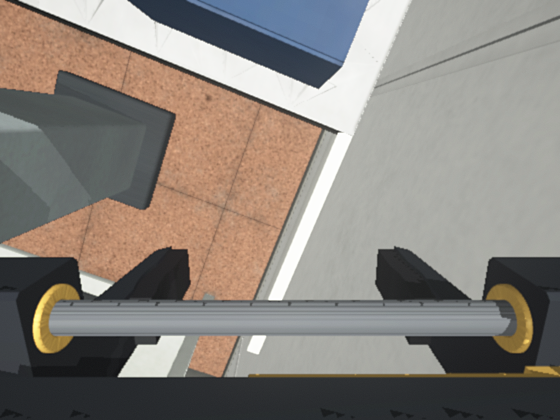

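```bash
python3 - <<'E'
from fit import *
for n in C:
    d=C[n]["d"];T=C[n]["T"];K=C[n]["K"]
    v,u=np.mgrid[:420,:560];X=np.einsum('ij,hwj->hwi',T[:3,:3]@np.linalg.inv(K),np.dstack([u,v,np.ones_like(u)])*d[...,None])+T[:3,3]
    ok=d>0
    for x in np.arange(.2,.8,.1):
        print(n,round(x,1),[ (lambda m:round(float(np.percentile(X[m][:,2],99)),2) if m.sum()>5 else None)(ok&(abs(X[...,0]-x)<.05)&(abs(X[...,1]-y)<.05)) for y in np.arange(-.6,.31,.1)])
E
```

```text
top 0.2 [-0.1, -0.79, -0.79, 0.64, 0.64, -0.52, 0.73, 0.68, -0.79, -0.79]
top 0.3 [0.0, 0.16, 0.16, 0.15, 0.08, 0.8, 0.81, 0.6, 0.02, 0.01]
top 0.4 [-0.05, 0.16, 0.16, 0.15, 0.05, 0.02, 0.02, 0.03, 0.01, 0.01]
top 0.5 [0.12, 0.16, 0.16, 0.14, 0.1, 0.01, 0.02, 0.03, 0.02, 0.01]
top 0.6 [0.01, 0.18, 0.55, 0.58, 0.61, 0.62, 0.62, 0.48, 0.02, 0.01]
top 0.7 [0.06, 0.13, 0.06, 0.13, 0.13, 0.27, 0.6, 0.53, 0.48, 0.01]
top 0.8 [0.03, 0.11, 0.09, 0.13, 0.28, 0.28, 0.3, 0.04, 0.02, 0.02]
scene 0.2 [0.11, -0.79, -0.79, -0.79, -0.7, -0.0, -0.0, 0.55, -0.01, None]
scene 0.3 [0.11, 0.16, 0.15, 0.15, 0.09, 0.02, 0.55, 0.56, 0.02, 0.0]
scene 0.4 [0.1, 0.16, 0.15, 0.15, 0.05, 0.02, 0.02, 0.03, 0.0, 0.0]
scene 0.5 [0.13, 0.15, 0.15, 0.15, 0.09, 0.01, 0.02, 0.03, 0.01, 0.0]
scene 0.6 [0.1, 0.01, 0.12, 0.13, 0.13, 0.13, 0.04, 0.48, 0.01, 0.0]
scene 0.7 [0.08, 0.17, 0.12, 0.13, 0.13, 0.24, 0.5, 0.53, 0.49, 0.0]
scene 0.8 [0.05, 0.11, 0.09, 0.13, 0.19, 0.28, 0.48, 0.52, 0.44, 0.01]
```

```bash
python3 - <<'E'
from fit import *
for n in C:
    d=C[n]["d"];T=C[n]["T"];K=C[n]["K"]
    v,u=np.mgrid[:420,:560];X=np.einsum('ij,hwj->hwi',T[:3,:3]@np.linalg.inv(K),np.dstack([u,v,np.ones_like(u)])*d[...,None])+T[:3,3]
    m=(d>0)&(X[...,2]>.2)&(X[...,0]>.45)
    for y in np.arange(-.6,.31,.1):
        k=m&(abs(X[...,1]-y)<.05)
        if k.sum()>3: print(n,round(y,1),k.sum(),"x",np.percentile(X[k][:,0],[0,5,50]).round(2),"z",np.percentile(X[k][:,2],[0,50,100]).round(2), u[k].min(),v[k].max())
E
```

```text
top -0.5 14 x [0.64 0.64 0.64] z [0.2  0.22 0.24] 516 121
top -0.4 497 x [0.57 0.57 0.58] z [0.23 0.41 0.55] 491 129
top -0.3 1391 x [0.57 0.57 0.58] z [0.36 0.55 0.58] 439 115
top -0.2 2190 x [0.57 0.57 0.58] z [0.2  0.53 0.61] 344 106
top -0.1 2847 x [0.57 0.58 0.6 ] z [0.2  0.55 0.62] 291 94
top -0.0 3453 x [0.6  0.62 0.66] z [0.25 0.52 0.62] 213 78
top 0.1 3902 x [0.64 0.65 0.68] z [0.32 0.5  0.53] 145 75
top 0.2 285 x [0.72 0.72 0.73] z [0.45 0.47 0.48] 125 13
scene -0.3 17 x [0.94 0.94 0.95] z [0.27 0.28 0.29] 57 4
scene -0.2 20 x [0.75 0.75 0.94] z [0.2  0.28 0.35] 6 87
scene -0.1 222 x [0.71 0.72 0.74] z [0.2  0.26 0.36] 0 111
scene -0.0 1217 x [0.65 0.66 0.71] z [0.25 0.48 0.51] 27 127
scene 0.1 13374 x [0.64 0.65 0.71] z [0.31 0.49 0.53] 0 158
scene 0.2 1783 x [0.72 0.72 0.73] z [0.4  0.47 0.49] 0 147
```

Request:
{"api": "play_rows", "payload": {
  "rows": [0,0,0,0,-0.0277,-0.028,0.088,0,0,0,0,-0.0277,-0.028,0.088,0,0,0,0,-0.0277,-0.028,0.088,0,0,0,0,-0.0277,-0.028,0.088,0,0,0,0,-0.0277,-0.028,0.088,0,0,0,0,-0.0277,-0.028,0.088,0,0,0,0,-0.0277,-0.028,0.088,0,0,0,0,-0.0277,-0.028,0.088]
}}

```text
time: 0.82
tcp_pos: [0.3371, -0.2464, 0.2386]
eef_rot: [2.019, 0.378, -2.019]
wrist_force: [1.2, 0.2, -0.0]
finger_gap: 0.998
```

Request:
{"api": "play_rows", "payload": {
  "rows": [0,0,0,0,-0.0277,-0.028,0.07,0,0,0,0,-0.0277,-0.028,0.07,0,0,0,0,-0.0277,-0.028,0.07,0,0,0,0,-0.0277,-0.028,0.07,0,0,0,0,-0.0277,-0.028,0.07,0,0,0,0,-0.0277,-0.028,0.07,5,0,0,0,0,0,0.0485,4.6,0,0,0,0,0,0.0485]
}}

```text
time: 1.48
tcp_pos: [0.4335, -0.0297, 0.2385]
eef_rot: [2.113, 0.218, -2.114]
wrist_force: [-0.1, -0.6, -0.5]
finger_gap: 0.667
```

```bash
python3 - <<'E'
from h import *
delta((-90,33,200),0,-1)
import cv2
c=camera_params("wrist");q,d=grab_frame("wrist");cv2.imwrite("pics/w1.png",q[:,:,::-1]);np.savez("pics/w1.npz",d=d,K=c["intrinsics"],T=c["pose"]);print(c["pose"].round(3))
E
```

```text
t 1.4833 st [-135.2  -29.4  238.5] F [-0.1 -0.6 -0.5] gap 58.749507834772984
turn deg [0.14 0.02 0.03]
shift now axes [ 0.0385 -0.0623 -0.0453] shift goal axes [ 0.0385 -0.0624 -0.0452]
[[ 0.203 -0.946 -0.252  0.498]
 [-0.979 -0.197 -0.051 -0.016]
 [-0.001  0.258 -0.966  0.384]
 [ 0.     0.     0.     1.   ]]
```

View pics/w1.png

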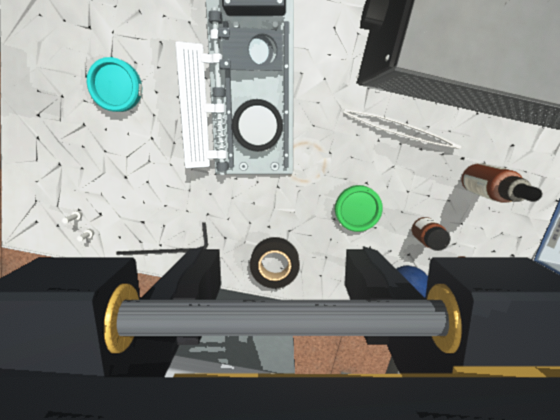

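The ringed lens is at (257,125) on the tray, with the bar at (192,105) and the flap window at (262,48). The turquoise (113,83) and green (358,208) rings are decoys, and the roll at (273,262) is off the tray. I'll zoom in to check and refine the pose.

```bash
python3 - <<'E'
import cv2
a=cv2.imread("pics/w1.png")[0:190,160:310];cv2.imwrite("pics/w1c.png",cv2.resize(a[0:100],None,fx=5,fy=5,interpolation=cv2.INTER_CUBIC));cv2.imwrite("pics/w1d.png",cv2.resize(a[80:190],None,fx=5,fy=5,interpolation=cv2.INTER_CUBIC))
E
```

```text
(no output)
```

View pics/w1c.png

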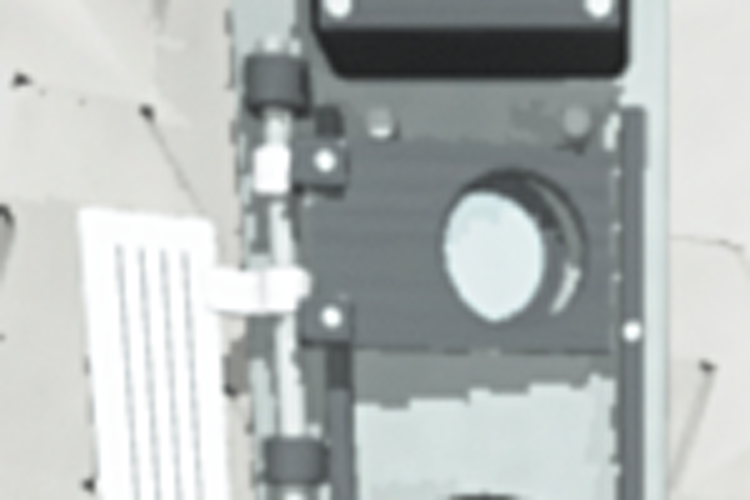

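View pics/w1d.png

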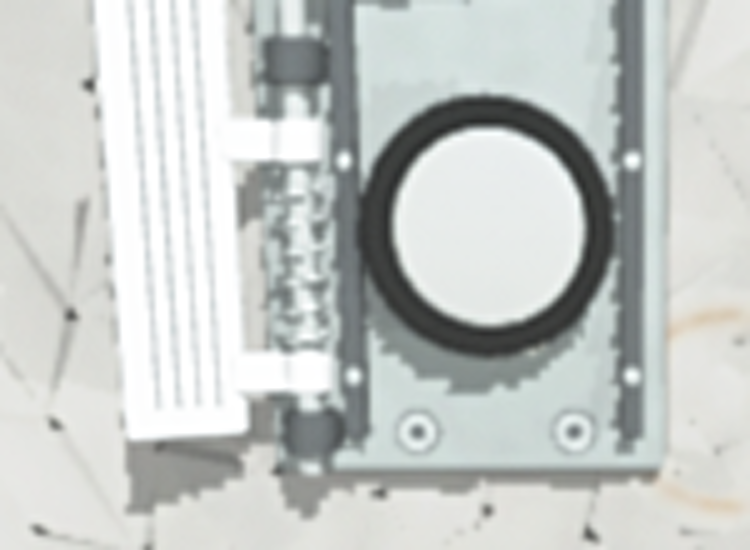

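```bash
cat > fit2.py <<'E'
from fit import *
C["w1"]=np.load("pics/w1.npz")
def pw(c,o): return np.array(c)/5+[160,o]
O=[((80,210),0,(5,75,31)),((212,220),0,(5,53,18)),((130,440),80,(-117,75,31)),((247,430),80,(-117,53,18)),((615,452),80,(-119,-28,14)),((368,448),80,(-119,28,14)),((487,226),80,(None,0,21)),((618,105),0,(27,-28,14))]
def f(q,full=0):
    r=[proj("w1",w(q,((q[3]*1000 if P[0] is None else P[0]),P[1],P[2])))-pw(c,o) for c,o,P in O]
    return np.array(r) if full else np.ravel(r)
s=least_squares(f,[.56,.026,.2,-.07],loss='soft_l1',x_scale=[.01,.01,.1,.01]);print(s.x,np.degrees(s.x[2]));print(f(s.x,1).round(1))
np.save("st2.npy",s.x[:3])
E
python3 fit2.py
```

```text
[ 0.5603213   0.02503144  0.204644   -0.07283609] 11.725237556192484
[[ 0.5 -0.4]
 [ 0.1  0.6]
 [-0.1  0.5]
 [-0.   1. ]
 [ 0.6 -2.1]
 [-0.7 -1.3]
 [-0.5  0. ]
 [ 0.1  0.2]]
```

```bash
sed -i 's/st.npy/st2.npy/' h.py; python3 - <<'E'
from h import *
delta((-110,29,60),-10,-1)
E
```

```text
t 1.5333 st [-135.7  -28.8  238.4] F [ 0.1 -0.5  0.6] gap 54.82877662855654
turn deg [9.64 0.03 0.01]
shift now axes [ 0.1784 -0.0579 -0.0255] shift goal axes [ 0.1784 -0.0614 -0.0153]
```

Request:
{"api": "play_rows", "payload": {
  "rows": [4.8,0,0,0,0,0,0.05,4.8,0,0,0,0,0,0.05,0,0,0,0,-0.0307,-0.0077,0.05,0,0,0,0,-0.0307,-0.0076,0.05,0,0,0,0.03,0,0,0.05,0,0,0,0.03,0,0,0.05,0,0,0,0.03,0,0,0.05,0,0,0,0.02,0,0,0.05]
}}

```text
time: 2.2
tcp_pos: [0.4448, 0.0296, 0.1261]
eef_rot: [2.2, 0.042, -2.206]
wrist_force: [-0.3, 0.7, 0.2]
finger_gap: 0.571
```

```bash
python3 - <<'E'
from h import *
delta((-110,29,60),-10,-1)
import cv2
c=camera_params("wrist");q,d=grab_frame("wrist");cv2.imwrite("pics/w2.png",q[:,:,::-1]);q,d=grab_frame("scene");cv2.imwrite("pics/s2.png",cv2.resize(q[180:330,170:400,::-1],None,fx=3.4,fy=3.4))
E
```

```text
t 2.2 st [-112.2   28.   126.1] F [-0.3  0.7  0.2] gap 50.295278338818264
turn deg [0.42 0.15 0.03]
shift now axes [ 0.0661 -0.0013 -0.0022] shift goal axes [ 0.0661 -0.0014 -0.002 ]
```

View pics/w2.png

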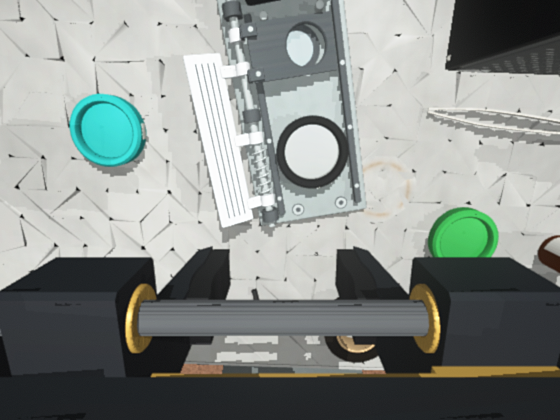

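View pics/s2.png

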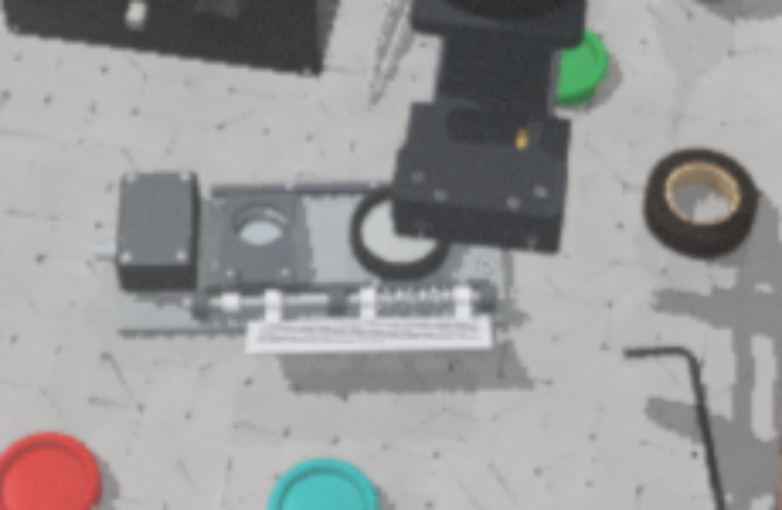

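Request:
{"api": "play_rows", "payload": {
  "rows": [0.4,0,0,0,-0.001,-0.001,0.05,0,0,0,0.03,0,0,0.05,0,0,0,0.03,0,0,0.05,0,0,0,0.018,0,0,0.05,0,0,0,0,0,0,0.05]
}}

```text
time: 2.72
tcp_pos: [0.4461, 0.0305, 0.0493]
eef_rot: [2.204, 0.032, -2.211]
wrist_force: [-0.9, 0.1, -0.1]
finger_gap: 0.569
```

```bash
python3 - <<'E'
from h import *
delta((-111,29,13),-10,-1)
import cv2
c=camera_params("wrist");q,d=grab_frame("wrist");cv2.imwrite("pics/w3.png",q[:,:,::-1]);q,d=grab_frame("scene");cv2.imwrite("pics/s3.png",cv2.resize(q[180:330,170:400,::-1],None,fx=3.4,fy=3.4))
E
```

```text
t 2.7167 st [-110.7   28.6   49.3] F [-0.9  0.1 -0.1] gap 50.159446113073756
turn deg [-0.09  0.18  0.04]
shift now axes [ 0.0363 -0.0003  0.0003] shift goal axes [ 0.0363 -0.0004  0.0004]
```

View pics/w3.png

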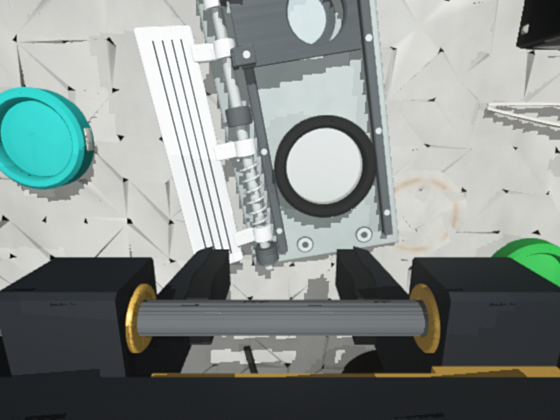

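View pics/s3.png

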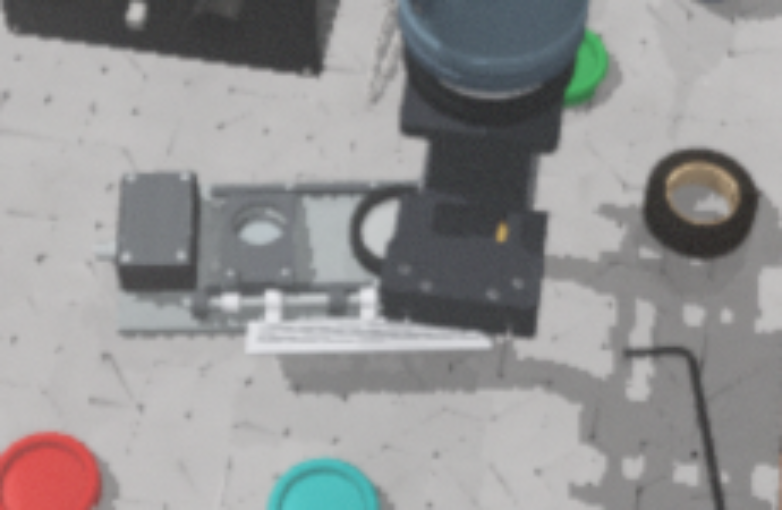

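Request:
{"api": "play_rows", "payload": {
  "rows": [0,0,0,0.008,0,0,0.05,0,0,0,0.008,0,0,0.05,0,0,0,0.006,0,0,0.05,0,0,0,0.004,0,0,0.05,0,0,0,0,0,0,0.05]
}}

```text
time: 3.23
tcp_pos: [0.4473, 0.0305, 0.0243]
eef_rot: [2.207, 0.032, -2.207]
wrist_force: [0.3, -1.3, 2.9]
finger_gap: 0.569
```

```bash
python3 - <<'E'
from h import *
delta((-111,29,13),-10,-1)
import cv2
print(observe()["torque"])
c=camera_params("wrist");q,d=grab_frame("wrist");cv2.imwrite("pics/w4.png",q[:,:,::-1])
E
```

```text
t 3.2333 st [-109.5   28.3   24.3] F [ 0.3 -1.3  2.9] gap 50.0934664439464
turn deg [-0.09 -0.    0.  ]
shift now axes [ 0.0113 -0.0005  0.0016] shift goal axes [ 0.0113 -0.0005  0.0016]
[-0.03739488 -0.024631    0.03603352]
```

View pics/w4.png

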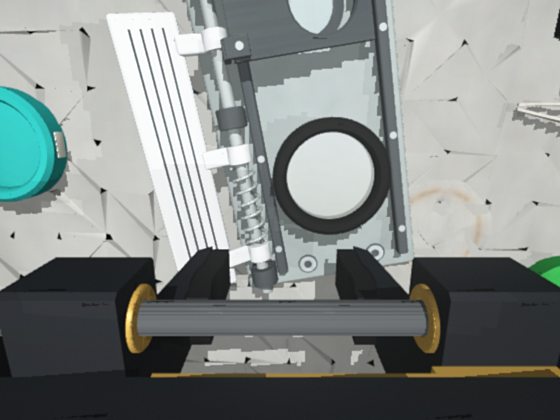

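Request:
{"api": "play_rows", "payload": {
  "rows": [0,0,0,0.003,0,0,0.05,0,0,0,0.003,0,0,0.05,0,0,0,0.003,0,0,0.05,0,0,0,0.002,0,0,0.05,0,0,0,0,0,0,0.05,0,0,0,0,0,0,0.05]
}}

```text
time: 3.78
tcp_pos: [0.4477, 0.0308, 0.0139]
eef_rot: [2.208, 0.032, -2.206]
wrist_force: [-0.6, 2.6, 6.5]
finger_gap: 0.567
```

```bash
python3 - <<'E'
from h import *
delta((-34,29,13),-10,-1)
import cv2
print(observe()["torque"])
c=camera_params("wrist");q,d=grab_frame("wrist");cv2.imwrite("pics/w5.png",q[:,:,::-1]);q,d=grab_frame("scene");cv2.imwrite("pics/s5.png",cv2.resize(q[180:330,170:400,::-1],None,fx=3.4,fy=3.4))
E
```

```text
t 3.7833 st [-109.1   28.5   13.9] F [-0.6  2.6  6.5] gap 49.99599562950557
turn deg [-0.09 -0.05  0.03]
shift now axes [ 0.001  -0.0136 -0.0738] shift goal axes [ 0.0009 -0.0135 -0.0738]
[ 0.60841201  0.10802339 -0.01928417]
```

View pics/w5.png

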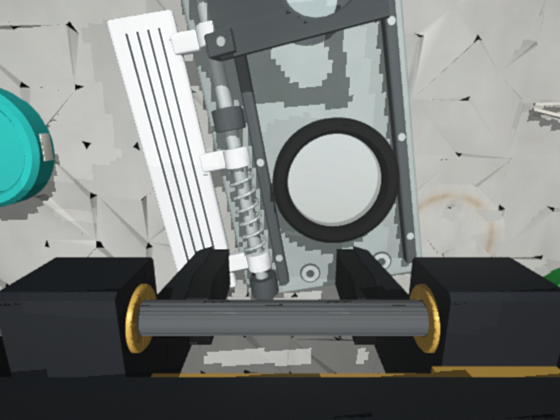

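View pics/s5.png

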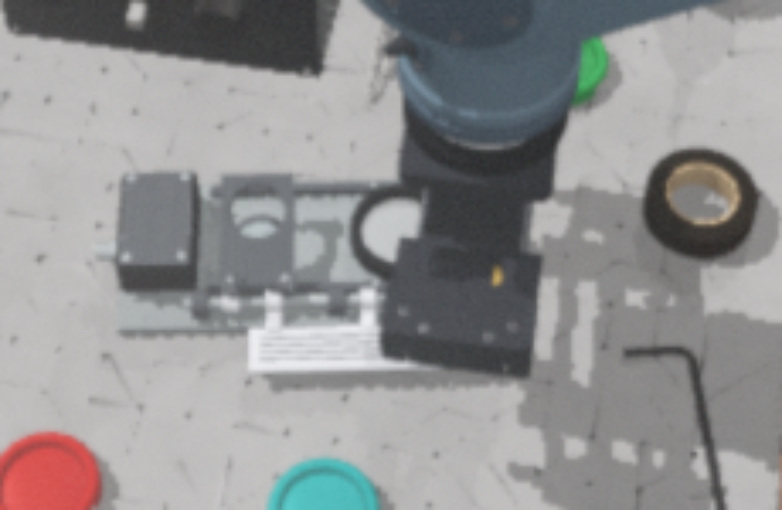

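Request:
{"api": "play_rows", "payload": {
  "rows": [0,0,0,0.001,-0.0009,-0.0049,0.05,0,0,0,0,-0.0009,-0.0049,0.05,0,0,0,0,-0.0009,-0.0049,0.05,0,0,0,0,-0.0009,-0.0049,0.05,0,0,0,0,-0.0009,-0.0049,0.05,0,0,0,0,-0.0009,-0.0049,0.05]
}}

```text
time: 4.38
tcp_pos: [0.4748, 0.0368, 0.0123]
eef_rot: [2.202, 0.033, -2.211]
wrist_force: [-6.7, -1.8, 9.8]
finger_gap: 0.567
```

```bash
python3 - <<'E'
from h import *
delta((-34,29,13),-10,-1)
import cv2
c=camera_params("wrist");q,d=grab_frame("wrist");cv2.imwrite("pics/w6.png",q[:,:,::-1])
E
```

```text
t 4.3833 st [-81.4  28.9  12.3] F [-6.7 -1.8  9.8] gap 49.92016498633986
turn deg [-0.03  0.25  0.  ]
shift now axes [-0.0009 -0.0083 -0.0466] shift goal axes [-0.0007 -0.0083 -0.0466]
```

View pics/w6.png

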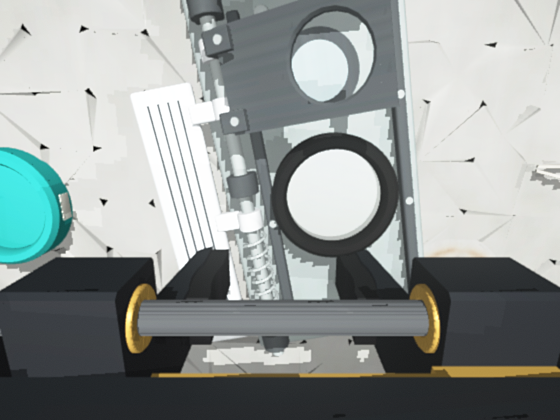

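Request:
{"api": "play_rows", "payload": {
  "rows": [0,0,0,0,-0.0009,-0.0049,0.05,0,0,0,0,-0.0009,-0.0049,0.05,0,0,0,0,-0.0009,-0.0049,0.05,0,0,0,0,-0.0009,-0.0049,0.05,0,0,0,0,-0.0009,-0.0049,0.05,0,0,0,0,-0.0009,-0.0049,0.05,0,0,0,0,-0.0009,-0.0049,0.05]
}}

```text
time: 5.02
tcp_pos: [0.5089, 0.044, 0.0123]
eef_rot: [2.202, 0.032, -2.211]
wrist_force: [-7.1, -1.9, 8.9]
finger_gap: 0.568
```

```bash
python3 - <<'E'
from h import *
delta((-34,29,13),-10,-1)
import cv2
c=camera_params("wrist");q,d=grab_frame("wrist");cv2.imwrite("pics/w7.png",q[:,:,::-1])
E
```

```text
t 5.0167 st [-46.5  29.   12.3] F [-7.1 -1.9  8.9] gap 50.00816709211605
turn deg [-0.03  0.25 -0.01]
shift now axes [-0.0007 -0.0022 -0.0123] shift goal axes [-0.0007 -0.0022 -0.0123]
```

View pics/w7.png

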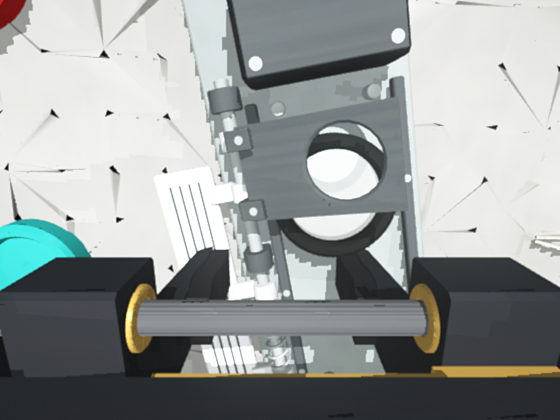

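Request:
{"api": "play_rows", "payload": {
  "rows": [0,0,0,0,-0.0007,-0.0039,0.05,0,0,0,0,-0.0007,-0.0039,0.05,0,0,0,0,-0.0006,-0.003,0.05,0,0,0,0,0,0,0.05]
}}

```text
time: 5.4
tcp_pos: [0.5204, 0.0464, 0.0125]
eef_rot: [2.203, 0.032, -2.21]
wrist_force: [-4.6, -1.2, 7.9]
finger_gap: 0.564
```

Request:
{"api": "play_rows", "payload": {
  "rows": [0,0,0,0,-0.0003,-0.0015,0.05,0,0,0,0,0,0,0.05]
}}

```text
time: 5.57
tcp_pos: [0.5214, 0.0466, 0.0125]
eef_rot: [2.203, 0.032, -2.21]
wrist_force: [-6.5, -2.5, 8.6]
finger_gap: 0.57
```

Request:
{"api": "play_rows", "payload": {
  "rows": [0,0,0,0,-0.0003,-0.0015,0.05,0,0,0,0,0,0,0.05]
}}

```text
time: 5.73
tcp_pos: [0.5228, 0.0469, 0.0124]
eef_rot: [2.202, 0.032, -2.211]
wrist_force: [-5.8, -2.6, 8.6]
finger_gap: 0.564
```

```bash
python3 - <<'E'
from h import *
delta((-34,29,13),-10,-1)
import cv2
c=camera_params("wrist");q,d=grab_frame("wrist");cv2.imwrite("pics/w8.png",q[:,:,::-1])
E
```

```text
t 5.7333 st [-32.3  29.1  12.4] F [-5.8 -2.6  8.6] gap 49.72876126266312
turn deg [-0.04  0.22 -0.01]
shift now axes [-0.0006  0.0004  0.0017] shift goal axes [-0.0006  0.0004  0.0016]
```

View pics/w8.png

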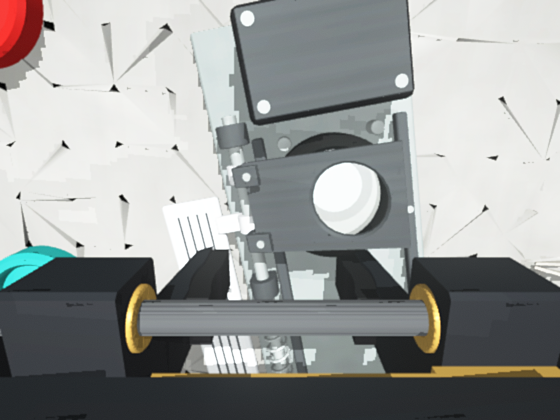

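Request:
{"api": "play_rows", "payload": {
  "rows": [0,0,0,0,-0.0002,-0.001,0.05,0,0,0,0,0,0,0.05]
}}

```text
time: 5.95
tcp_pos: [0.5237, 0.0471, 0.0124]
eef_rot: [2.202, 0.032, -2.211]
wrist_force: [-5.8, -1.1, 9.2]
finger_gap: 0.568
```

Request:
{"api": "play_rows", "payload": {
  "rows": [0,0,0,0,-0.0002,-0.001,0.05,0,0,0,0,0,0,0.05]
}}

```text
time: 6.12
tcp_pos: [0.5246, 0.0474, 0.0124]
eef_rot: [2.202, 0.032, -2.211]
wrist_force: [-5.5, -1.6, 9.2]
finger_gap: 0.565
```

Request:
{"api": "play_rows", "payload": {
  "rows": [0,0,0,0,-0.0002,-0.001,0.05,0,0,0,0,0,0,0.05]
}}

```text
time: 6.28
tcp_pos: [0.5255, 0.0476, 0.0124]
eef_rot: [2.202, 0.032, -2.211]
wrist_force: [-6.8, -2.5, 9.1]
finger_gap: 0.569
```

Request:
{"api": "play_rows", "payload": {
  "rows": [0,0,0,0,-0.0002,-0.001,0.05,0,0,0,0,0,0,0.05]
}}

```text
time: 6.45
tcp_pos: [0.5258, 0.0476, 0.0123]
eef_rot: [2.2, 0.032, -2.213]
wrist_force: [-9.1, -3.3, 11.7]
finger_gap: 0.569
```

Request:
{"api": "play_rows", "payload": {
  "rows": [0,0,0,0,-0.0002,-0.001,0.05,0,0,0,0,0,0,0.05]
}}

```text
time: 6.62
tcp_pos: [0.5259, 0.0477, 0.0122]
eef_rot: [2.198, 0.032, -2.215]
wrist_force: [-13.1, -6.2, 14.8]
finger_gap: 0.568
```

```bash
python3 - <<'E'
from h import *
delta((-34,29,13),-10,-1)
import cv2
c=camera_params("wrist");q,d=grab_frame("wrist");cv2.imwrite("pics/w9.png",cv2.resize(q[80:300,180:440,::-1],None,fx=3,fy=2.7*10/9));np.savez("pics/w9.npz",d=d,K=c["intrinsics"],T=c["pose"])
q,d=grab_frame("top");cv2.imwrite("pics/t9.png",cv2.resize(q[125:275,195:315,::-1],None,fx=4,fy=4))
q,d=grab_frame("scene");cv2.imwrite("pics/s9.png",cv2.resize(q[200:320,180:340,::-1],None,fx=4.8,fy=4.8))
E
```

```text
t 6.6167 st [-29.1  29.1  12.2] F [-13.1  -6.2  14.8] gap 50.08379831760686
turn deg [-0.04  0.45 -0.04]
shift now axes [-0.0008  0.001   0.0048] shift goal axes [-0.0008  0.001   0.0048]
```

View pics/w9.png

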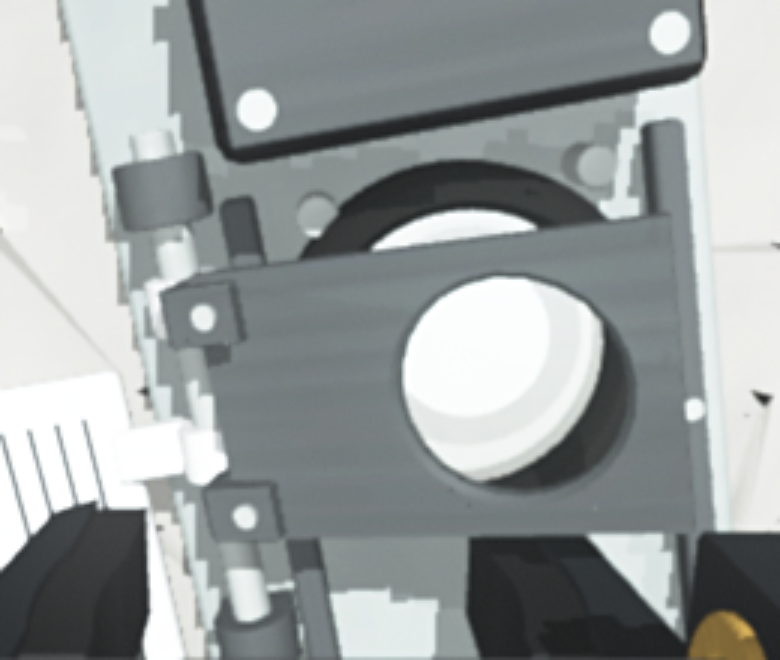

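View pics/s9.png

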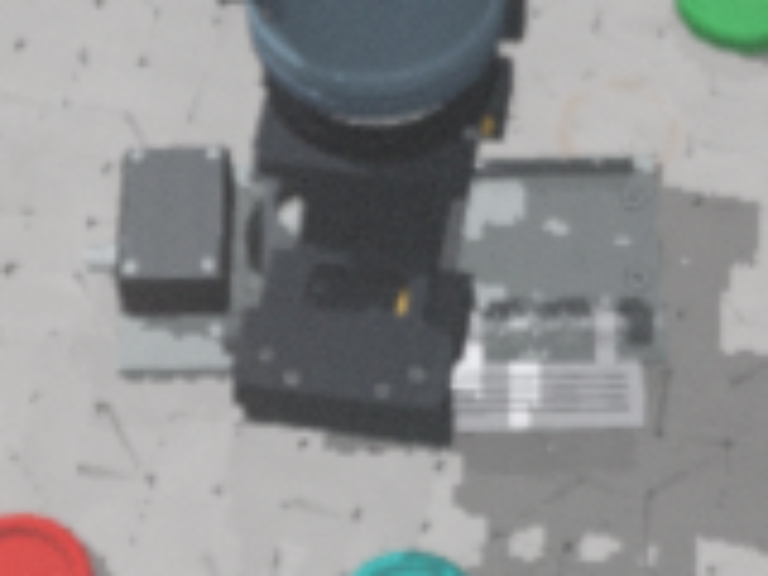

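Request:
{"api": "play_rows", "payload": {
  "rows": [0,0,0,0,0,0,0.05,0,0,0,0,0,0,0.05,0,0,0,0,0.0004,0.002,0.05,0,0,0,0,0.0005,0.003,0.05,0,0,0,0,0.0009,0.005,0.05,0,0,0,0,0.0009,0.005,0.05,0,0,0,0,0,0,0.05]
}}

```text
time: 7.35
tcp_pos: [0.5164, 0.0448, 0.014]
eef_rot: [2.213, 0.031, -2.202]
wrist_force: [2.1, 0.3, 5.8]
finger_gap: 0.571
```

```bash
python3 - <<'E'
from h import *
delta((-34,29,13),-10,-1)
import cv2
c=camera_params("wrist");q,d=grab_frame("wrist");cv2.imwrite("pics/w10.png",cv2.resize(q[80:300,180:440,::-1],None,fx=3,fy=2.7))
E
```

```text
t 7.35 st [-39.   28.3  14. ] F [2.1 0.3 5.8] gap 50.268681437611825
turn deg [-0.12 -0.29 -0.02]
shift now axes [ 0.001  -0.0016 -0.0048] shift goal axes [ 0.001  -0.0015 -0.0048]
```

View pics/w10.png

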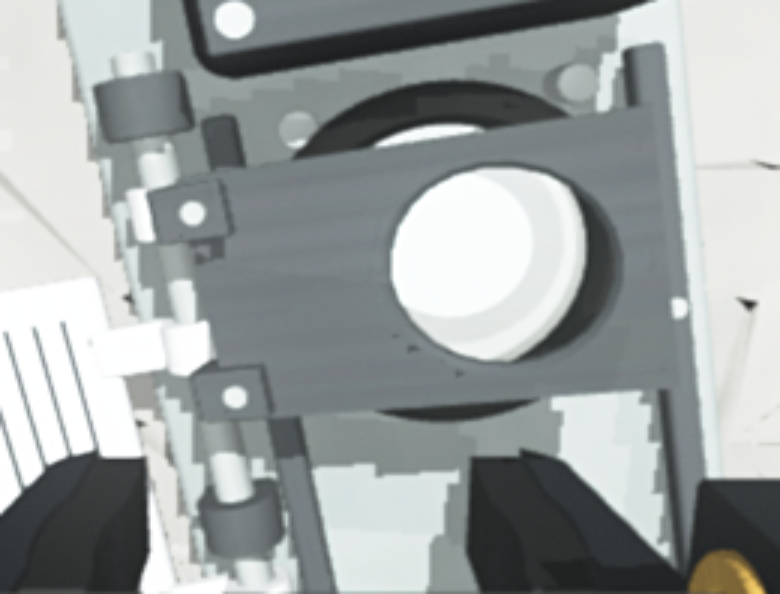

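Request:
{"api": "play_rows", "payload": {
  "rows": [0,0,0,0,0.0009,0.005,0.05,0,0,0,-0.003,0.0009,0.005,0.05,0,0,0,-0.004,0,0,0.05,0,0,0,-0.004,0,0,0.05,0,0,0,-0.005,0,0,0.05,0,0,0,-0.008,0,0,0.05,0,0,0,-0.015,0,0,0.05,0,0,0,-0.025,0,0,0.05]
}}

```text
time: 8.07
tcp_pos: [0.502, 0.0434, 0.0753]
eef_rot: [2.201, 0.033, -2.214]
wrist_force: [-0.6, -0.2, 0.2]
finger_gap: 0.566
```

Request:
{"api": "play_rows", "payload": {
  "rows": [0,0,0,-0.03,0,0.02,0.05,0,0,0,-0.03,0,0.02,0.05,0,0,0,-0.03,0,0.02,0.05,0,0,0,-0.02,0,0.02,0.05,0,0,0,0,0,0,0.05,0,0,0,0,0,0,0.05]
}}

```text
time: 8.57
tcp_pos: [0.4248, 0.0407, 0.1881]
eef_rot: [2.21, 0.031, -2.203]
wrist_force: [0.3, 0.4, -0.8]
finger_gap: 0.564
```

```bash
python3 - <<'E'
from h import *
delta((-34,29,13),-10,-1)
import cv2
c=camera_params("wrist");q,d=grab_frame("wrist");cv2.imwrite("pics/w11.png",q[:,:,::-1]);np.savez("pics/w11.npz",d=d,K=c["intrinsics"],T=c["pose"])
cv2.imwrite("pics/w11c.png",cv2.resize(q[20:200,190:390,::-1],None,fx=3.3,fy=3.3,interpolation=2))
q,d=grab_frame("scene");cv2.imwrite("pics/s11.png",cv2.resize(q[200:320,180:340,::-1],None,fx=4.8,fy=4.8,interpolation=2))
E
```

```text
t 8.5667 st [-129.5   42.9  188.1] F [ 0.3  0.4 -0.8] gap 49.722342529509746
turn deg [-0.08 -0.2  -0.04]
shift now axes [ 0.1754 -0.0032 -0.0958] shift goal axes [ 0.1751 -0.0029 -0.0964]
```

View pics/w11.png

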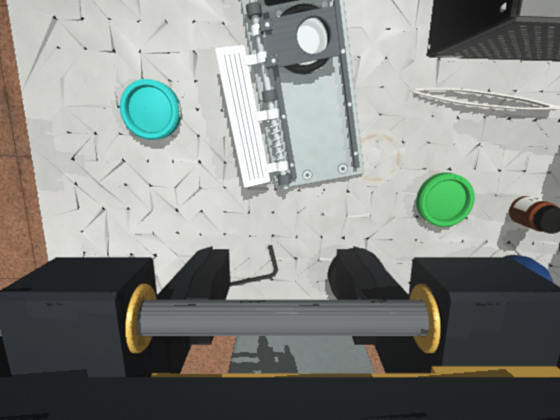

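View pics/w11c.png

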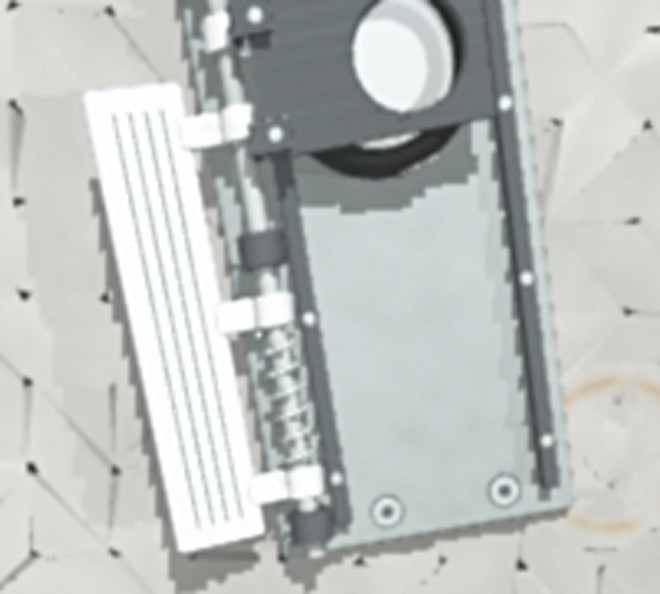

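View pics/s11.png

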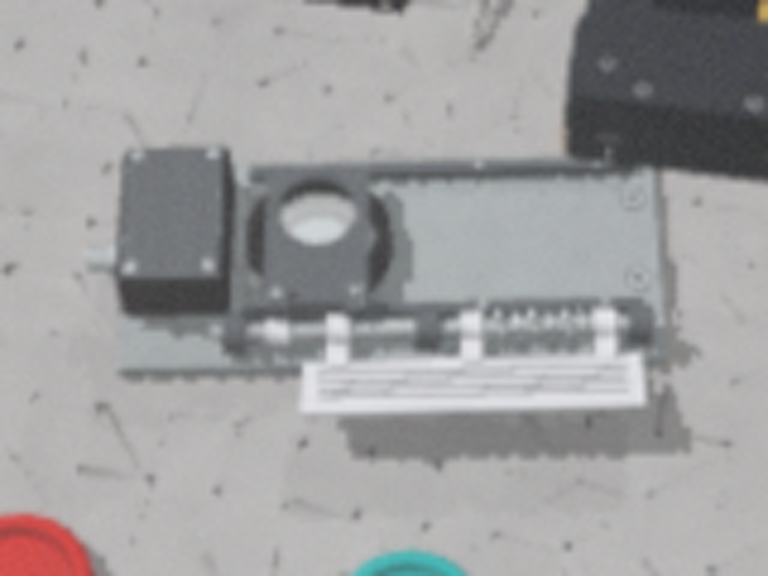

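```bash
python3 - <<'E'
from h import *
from fit import C,ray
C["a"]=np.load("pics/w11.npz")
for c in((385,178),(455,127),(315,155)):
  print(st(ray("a",(190+c[0]/3.3,20+c[1]/3.3),.019)).round(1))
for c,z in(((485,122),.024),((280,157),.024),((185,552),.029),((262,533),.018)): print("flap/bar",st(ray("a",(190+c[0]/3.3,20+c[1]/3.3),z)).round(1))
# flap depth height
a=C["a"];from fit import proj
for P in((-10,20,25),(10,20,25),(-14,-20,25),(14,-20,25),(-60,73,29),(-60,56,18)):
  W=w(P);u=proj("a",W).round().astype(int);z=np.median(a["d"][u[1]-1:u[1]+2,u[0]-1:u[0]+2]);X=a["T"][:3,:3]@(np.linalg.inv(a["K"])@[*u,1]*z)+a["T"][:3,3];print(P,st(X).round(1))
E
```

```text
[-27.8   4.   19. ]
[-18.7 -16.1  19. ]
[-19.   21.3  19. ]
flap/bar [-19.6 -23.1  24. ]
flap/bar [-18.6  30.5  24. ]
flap/bar [-115.6   75.3   29. ]
flap/bar [-115.9   53.8   18. ]
(-10, 20, 25) [-9.4 20.1 23.1]
(10, 20, 25) [10.1 20.  23.3]
(-14, -20, 25) [-13.5 -20.7  23.3]
(14, -20, 25) [ 14.4 -20.4  23.2]
(-60, 73, 29) [-60.3  73.6  23.9]
(-60, 56, 18) [-60.   55.7  17.6]
```

The lens's near edge is at station x ≈ -27.8 mm, against -27 mm nominal. The flap is level at z ≈ 23 mm along its whole length, so it is resting on the ring. The robot is clear, so I'm handing in.

```bash
python3 -c "
from station import *
print(hand_in());o=observe();print(o['time'],o['wrist_force'])"
```

```text
the job is handed in; nothing more can be done
None
the job is handed in; nothing more can be done
```

The lens is loaded and the job is handed in; hand-in came after about 8.6 s of the 38 s allowed, and it gives no verdict. With the gripper set to 50 mm, one fingertip held the bar down, which raised the flap, and the other pushed the lens along the tray. I then backed off, let the bar up and lifted clear.

**Lens home:** Against the pins, the push force rose from about 7 N to 14 N and the tool stopped advancing. The wrist picture showed the ring touching both pins with the flap still up. After release, the ring's near edge measured station x ≈ -27.8 mm, against -27 mm nominal.

**Flap closed:** Its top is level at z ≈ 23 mm at four points, as expected with it resting on the ring. I could not read the flap angle directly.

**Robot clear:** The wrist force was within sensor noise and the tool stood at about 188 mm height. I kept away from the tweezers, blower, dropper bottle and vial, but did not measure their positions afterwards.

**Disagreements:**
- The top and scene cameras differed by about 4–6 mm across the tray on where the lens lay, so I used the close wrist-camera fit.
- The housing looked shorter than the stated 52 mm, so I left its far edge out of the fit.
- The lens reached the pins 2–2.5 mm further on than I had calculated.

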